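# Tap an ion source off in order

### The job

Switch the ion source off for cleaning: gently tap the red mushroom switch (high voltage), then the yellow one (heater), then the blue one (gas), pushing each fully down, where it stays. Leave the green pump switch up. Do not lift, tip or shift the switch boxes, and leave everything else on the bench undisturbed.

Things in the scene. Friction and masses are not known exactly. Their poses are not given: they have to be found in the camera images.
- red_box: Loose white desk switch box for the high voltage, 84 x 66 mm (its x, y) and 50 mm high, about 0.9 kg, standing on rubber feet on the bench, with a red band round its top and a red mushroom cap on its top centre. Origin: centre of its underside; z up.
- red_top (a point): Centre of the flat top (24 mm across) of the red mushroom cap, 38 mm across overall; 79 mm above the bench while the cap is up, moves down with the cap. Site z up.
- red_cap (a joint): Travel of the red cap in metres: 0 = up (on, the start), 0.010 = fully down; latched off from 0.007. Pushing straight down takes about 2.5 N all the way; it has no return spring and stays where it is left. Once fully down, cap and seat give another 6 mm against an overtravel spring (4.5 N rising to 10 N, springs back when released; this part does not count in the joint value), and then meet a hard stop.
- yellow_box: Loose white desk switch box for the source heater, 84 x 66 mm (its x, y) and 62 mm high, about 0.9 kg, standing on rubber feet on the bench, with a yellow band round its top and a yellow mushroom cap on its top centre. Origin: centre of its underside; z up.
- yellow_top (a point): Centre of the flat top (24 mm across) of the yellow mushroom cap, 38 mm across overall; 91 mm above the bench while the cap is up, moves down with the cap. Site z up.
- yellow_cap (a joint): Travel of the yellow cap in metres: 0 = up (on, the start), 0.010 = fully down; latched off from 0.007. Pushing straight down takes about 2.5 N all the way; it has no return spring and stays where it is left. Once fully down, cap and seat give another 6 mm against an overtravel spring (4.5 N rising to 10 N, springs back when released; this part does not count in the joint value), and then meet a hard stop.
- blue_box: Loose white desk switch box for the nebuliser gas, 84 x 66 mm (its x, y) and 74 mm high, about 0.9 kg, standing on rubber feet on the bench, with a blue band round its top and a blue mushroom cap on its top centre. Origin: centre of its underside; z up.
- blue_top (a point): Centre of the flat top (24 mm across) of the blue mushroom cap, 38 mm across overall; 103 mm above the bench while the cap is up, moves down with the cap. Site z up.
- blue_cap (a joint): Travel of the blue cap in metres: 0 = up (on, the start), 0.010 = fully down; latched off from 0.007. Pushing straight down takes about 2.5 N all the way; it has no return spring and stays where it is left. Once fully down, cap and seat give another 6 mm against an overtravel spring (4.5 N rising to 10 N, springs back when released; this part does not count in the joint value), and then meet a hard stop.
- green_box: Loose white desk switch box for the vacuum pump, 84 x 66 mm (its x, y) and 56 mm high, about 0.9 kg, standing on rubber feet on the bench, with a green band round its top and a green mushroom cap on its top centre. Origin: centre of its underside; z up.
- green_top (a point): Centre of the flat top (24 mm across) of the green mushroom cap, 38 mm across overall; 85 mm above the bench while the cap is up, moves down with the cap. Site z up.
- green_cap (a joint): Travel of the green cap in metres: 0 = up (on, the start), 0.010 = fully down; latched off from 0.007. Pushing straight down takes about 2.5 N all the way; it has no return spring and stays where it is left. Once fully down, cap and seat give another 6 mm against an overtravel spring (4.5 N rising to 10 N, springs back when released; this part does not count in the joint value), and then meet a hard stop.
- amber_bottle: Loose closed amber bottle, 56 mm across, 110 mm high, standing in one of the places among the switch boxes. Origin: centre of its underside.
- vial: Loose glass vial with a white cap, 25 mm across, 45 mm high, standing. Origin: centre of its underside.
- cone: Loose steel sampling cone, 44 mm across its foot, 35 mm high, point up. Origin: centre of its underside.
- beaker: Loose empty clear beaker, 52 mm across, 60 mm high, standing. Origin: centre of its underside.
- screwdriver: Loose screwdriver with a grey handle lying flat beyond the boxes, about 200 mm long along its x. Origin: under its middle.
- wrench: Loose steel wrench lying flat beyond the boxes, about 180 mm long along its x. Origin: under its middle.
There are look-alikes about, which are no part of the job. Leave any pink or purple look-alike of the yellow_box alone.

How it is judged (in metres and radians):
On the way, in this order (a step that is already met when the one before it is completed fails the run):
1. red is down while yellow and blue are still up (value of joint red_cap above 0.007 m and value of joint each of yellow_cap, blue_cap below 0.003 m), for 0.1 s.
2. yellow is down too while blue is still up (value of joint each of red_cap, yellow_cap above 0.007 m and value of joint blue_cap below 0.003 m), for 0.1 s.
3. blue is down too (value of joint each of red_cap, yellow_cap, blue_cap above 0.007 m), for 0.1 s.
At the end, for the whole second after the job is handed in: The red, yellow and blue caps are down by more than 7 mm of their 10 mm, the green cap is up (under 3 mm), the boxes are at rest, and boxes and bystanders are within 20 mm of where they began (all of step 3 and value of joint green_cap below 0.003 m and linear speed of each of red_box, yellow_box, blue_box, green_box below 0.01 m/s and distance of each of red_box, yellow_box, blue_box, green_box, amber_bottle, vial, cone, beaker, screwdriver, wrench from where it was at the start of the episode below 0.02 m); the robot touches nothing.
It fails at once if the green pump switch is pressed (3 mm or more) (value of joint green_cap above 0.003 m).
It fails at once if a cap is struck hard (over 20 N) (contact force between anything else and red_cap above 20 N or contact force between anything else and yellow_cap above 20 N or contact force between anything else and blue_cap above 20 N or contact force between anything else and green_cap above 20 N).
It fails at once if a switch box is lifted (over 6 mm), tipped (over 0.15 rad) or shifted (over 20 mm) (height (world z) of any of red_box, yellow_box, blue_box, green_box above 0.006 m or angle between any of red_box, yellow_box, blue_box, green_box's own z axis and vertical above 0.15 rad or distance of any of red_box, yellow_box, blue_box, green_box from where it was at the start of the episode above 0.02 m).
It fails at once if another thing on the bench is lifted, knocked over or shifted (over 20 mm) (distance of any of amber_bottle, vial, cone, beaker, screwdriver, wrench from where it was at the start of the episode above 0.02 m or angle between any of amber_bottle, vial, cone, beaker's own z axis and vertical above 0.3 rad).
It also fails if it takes over 48 s, if anything falls off the work surface, if the arm or the gripper's body presses on something with over 40 N, if the wrist force passes 120 N, or if a joint passes its speed limit or range.

### The arm

A 6-joint arm with a two-finger parallel gripper is mounted at the origin on the work surface. World frame = base frame: x ahead of the robot, y to its left, z up, the work surface at z = 0. Lengths are in mm, angles in rad, forces in N, time in s.
With the tool pointing down it reaches from about 400 to 925 mm from the base axis. Payload 12.5 kg.
Tool frame: the origin (TCP) lies midway between the tips of the shut fingers; the grasp point (between the pads) lies 19 mm behind it; x points along the fingers, y is the direction in which the jaws open and shut, and the axes are right-handed (so a half turn about x gives the same grasp; the last joint's range is limited). The gripper opens to 95 mm and grips with 3 to 60 N. Pads are 20 mm wide; open, the fingers measure 119 mm over their backs; the gripper's body (75 mm by 180 mm) begins 59 mm behind the grasp point.
Start: joints at [1.158, 0.491, 1.559, -0, 1.092, -0.106], TCP at [188.74, 595.841, 188.761] pointing down, gripper open.
Joint ranges: [-3.1, 3.1], [-0.84, 2.19], [0.05, 2.79], [-1.13, 4.28], [0.06, 2.93], [-2.69, 2.69]. Speed limits (rad/s): [2.22, 2.22, 2.79, 3.14, 3.14, 3.14].

### API

Orientations are given as [roll, pitch, yaw] about the fixed x, y, z axes, in that order (R = Rz(yaw) Ry(pitch) Rx(roll)).
In Python, from cell import sensors, read_camera, get_calibration, order gives the robot as it stands. The module is installed in compiled form; this text tells all that it offers.
- The arm moves only by the tool servo_tool, never from a script. Its argument "steps" is text: rows parted by semicolons, each of 7 numbers parted by spaces: the shift along the tool's x, y, z in mm, then the turn, a rotation vector about the tool's x, y, z in rad, then the finger opening in mm, from 0 to 95.1. A call has exactly 8 rows; each row shifts and turns the pose as measured when the row begins, along the tool's axes as they then stand; what a row does not reach is not made up. A row lasts 1/10 s, in which the tool goes at most 50 mm and 8.59 degrees, less where a joint would pass 70% of its speed; a pose out of reach is approached as far as the arm can. A call is refused whole if a number of a shift passes 50 or a number of a turn 0.15, either way. A call with a gripper value outside its range is refused whole. The fingers move at their own pace and stop on an object; the grip force is fixed at half the most. Time passes only in rows, so rows that do not move let the fingers close, or fill a call up. It gives the time, the measured TCP pose, the force and the opening at its end, in the units of the state.
- sensors.state(): the state, without advancing time (a new reading comes with each control period).
- read_camera(name): name is "scene" or "top" or "wrist"; returns (picture, depth): 384x512x3 uint8, blue, green, red; 384x512 float32, mm along the optical axis (not along the pixel's ray), 0 where there is no reading.
- get_calibration(name): a dict with "mtx" (3x3 intrinsics, pixels), "R" (3x3) and "t" (3): a world point X has camera coordinates R X + t. Camera axes: x right, y down, z forward; pixel columns grow to the right and rows downward; lengths in mm; the calibration is good to about 2 mm. A picture is of the moment at which its call begins: read the wrist's pose just before it. get_calibration takes no time and is no camera call; for the wrist camera it gives the pose at the moment of the call.
- order.job_done(): hands the job in, once; it reports no verdict.
The state is a dict: "t": time; "joints": joint angles; "qvel": joint speeds; "tau": joint torques, N m; "eef_pos": TCP position; "tcp_rot": TCP orientation; "ft_force": force on the tool from outside, world axes, zero at the start; "moment": the same for the moment, N m; "opening": opening from 0.0 (shut) to 1.0 (fully open).
Only numpy, scipy, OpenCV 4.12 (cv2) and the standard library are available. Lean on these libraries where they do the work, as an engineer would, in place of code of your own. Each camera call takes 0.05 s, during which the arm holds its last target.

## Working session

There is one attempt and no reset: what is moved stays moved. The work goes in short steps, Python scripts to look and compute and a tool call to move; the robot and the scene stay as the last step left them, time stands still between calls to the robot, and variables do not carry over. Pictures are saved under pics/ and viewed, and the job is handed in when it is done.

Besides the shell and the picture viewer there is one more tool, called after "Call:" in YAML: its name, and indented under it one key for each argument. servo_tool: Moves the arm, as the interface text tells. Its arguments: {"type":"object","properties":{"steps":{"type":"string"}},"required":["steps"]}

```bash
mkdir -p pics
python3 - <<'E'
from cell import sensors, read_camera, get_calibration
import cv2,numpy as np
s=sensors.state();print(s)
for n in("top","scene"):
    p,d=read_camera(n);cv2.imwrite(f"pics/{n}0.png",p);np.savez(f"pics/{n}0.npz",p=p,d=d)
    c=get_calibration(n);print(n,c);np.savez(f"pics/{n}cal.npz",**{k:np.array(c[k]) for k in("mtx","R","t")})
E
```

```text
{'t': 0.0, 'joints': array([ 1.15843498e+00,  4.91576473e-01,  1.55947605e+00, -5.03219096e-05,
        1.09172069e+00, -1.05603730e-01]), 'qvel': array([-0.00017905,  0.00062663, -0.00266377, -0.00016796,  0.00070343,
       -0.00160514]), 'tau': array([ 3.59441263e-03, -6.12651801e+01, -2.58166891e+01,  6.93629170e-02,
        4.83231072e-02, -8.86212592e-05]), 'eef_pos': array([188.60542113, 595.55445612, 188.14210959]), 'tcp_rot': array([-1.6386144 ,  1.56961493, -1.9453488 ]), 'ft_force': array([-0.2249926 ,  0.20853415,  0.22823962]), 'moment': array([0.08193515, 0.00102963, 0.04411781]), 'opening': 1.0013376925132829}
top {'mtx': array([[405.41707489,   0.        , 253.50829225],
       [  0.        , 405.41707489, 190.67265765],
       [  0.        ,   0.        ,   1.        ]]), 'R': array([[ 0.01632726, -0.99981246,  0.01041443],
       [-0.9957624 , -0.01720214, -0.09034004],
       [ 0.09050225, -0.00889529, -0.99585652]]), 't': array([ -68.03407315,  529.8711404 , 1072.68224142])}
scene {'mtx': array([[390.30415745,   0.        , 266.45320482],
       [  0.        , 390.30415745, 191.23841689],
       [  0.        ,   0.        ,   1.        ]]), 'R': array([[ 0.54727476,  0.83677373, -0.01732245],
       [ 0.67481009, -0.45339998, -0.58228842],
       [-0.49509765,  0.30698239, -0.81279772]]), 't': array([-261.45506191, -339.99688694, 1414.91035595])}
```

View pics/top0.png

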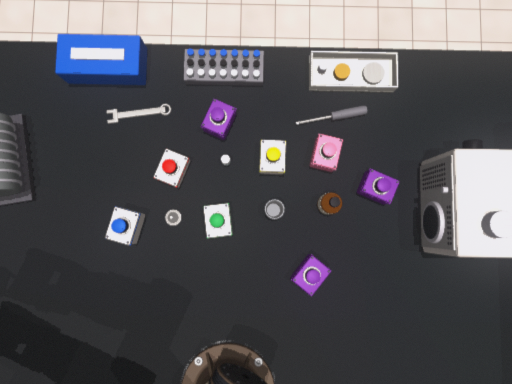

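View pics/scene0.png

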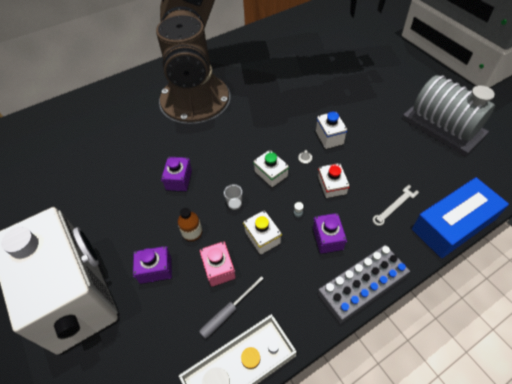

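```bash
cat > h.py <<'E'
import numpy as np,cv2
def load(n):
    a=np.load(f"pics/{n}0.npz");c=np.load(f"pics/{n}cal.npz");return a["p"],a["d"],c["mtx"],c["R"],c["t"]
def ray(u,v,z,K,R,t):
    d=R.T@(np.linalg.inv(K)@[u,v,1]);o=-R.T@t
    return o+d*(z-o[2])/d[2]
def cloud(d,K,R,t):
    v,u=np.mgrid[:384,:512];P=np.stack([(u-K[0,2])/K[0,0]*d,(v-K[1,2])/K[1,1]*d,d],-1)-t
    return P@R
E
python3 - <<'E'
from h import *
hs=dict(red=((0,8),79),yellow=((24,36),91),blue=((105,118),103),green=((50,80),85))
ims=[]
for n in("top","scene"):
    p,d,K,R,t=load(n);h=cv2.cvtColor(p,cv2.COLOR_BGR2HSV);W=cloud(d,K,R,t)
    for k,((a,b),z) in hs.items():
        m=((h[...,0]>=a)&(h[...,0]<=b)&(h[...,1]>150)&(h[...,2]>60)).astype(np.uint8)
        N,l,s,c=cv2.connectedComponentsWithStats(m)
        for i in range(1,N):
            if s[i,4]>25:
                X=W[(l==i)&(d>0)]; top=X[X[:,2]>np.percentile(X[:,2],70)]
                print(n,k,c[i].round(1),s[i],ray(*c[i],z-3,K,R,t).round(1),"cloud top",np.median(top,0).round(1), "max",np.percentile(X[:,2],95).round(1))
p,d,*_=load("top");q,*_=load("scene")
a=cv2.resize(p[90:260,90:400],None,fx=2.5,fy=2.5,interpolation=2)[:, :790]
cv2.imwrite("pics/crop1.png",a)
E
```

```text
top red [168.9 166. ] [162 160  14  13 146] [586.6 161.3  76. ] cloud top [588.3 162.8  80.7] max 81.7
top yellow [272.9 153.9] [267 148  13  13 143] [ 620.8 -106.9   88. ] cloud top [ 622.4 -106.8   92.6] max 93.9
top blue [100.   60.7] [  55   34   91   51 3416] [854.4 343.6 100. ] cloud top [881.6 353.4  81.6] max 82.8
top blue [190.   51.5] [187  49   7   6  30] [883.8 112.3 100. ] cloud top [901.9 121.7  56.3] max 57.2
top blue [201.2  51.8] [199  49   6   7  32] [883.6  83.3 100. ] cloud top [903.9  91.9  56. ] max 57.3
top blue [212.2  52. ] [210  49   6   7  33] [883.6  54.7 100. ] cloud top [905.4  59.7  57.1] max 57.7
top blue [223.2  52.1] [221  49   6   7  32] [883.9  26.1 100. ] cloud top [904.1  27.3  55.8] max 57.0
top blue [234.3  52.3] [232  49   6   7  32] [884.1  -2.8 100. ] cloud top [902.8   0.   56. ] max 58.2
top blue [245.4  52.8] [243  50   6   7  33] [883.4 -31.6 100. ] cloud top [902.1 -29.7  56.5] max 57.3
top blue [256.3  52.9] [254  50   6   7  35] [883.6 -59.9 100. ] cloud top [905.9 -59.5  55.9] max 56.7
top blue [118.9 225.5] [112 219  15  14 160] [43
[... 747 characters left out ...]
 41] [913.2  64.4 100. ] cloud top [905.8  87.2  55.1] max 56.1
scene blue [383.  279.3] [380 276   7   8  42] [912.9  36.  100. ] cloud top [903.   58.5  54.7] max 55.9
scene blue [373.6 286. ] [370 283   8   7  43] [913.1   7.3 100. ] cloud top [904.   31.8  55.2] max 56.3
scene blue [364.1 292.6] [361 289   7   8  46] [913.  -20.9 100. ] cloud top [905.3  -3.   54.5] max 55.2
scene blue [354.4 299.4] [351 296   8   8  49] [913.  -49.3 100. ] cloud top [903.8 -31.9  55. ] max 56.0
scene blue [344.6 306.4] [341 303   8   8  48] [913.1 -77.4 100. ] cloud top [905.2 -62.8  55.5] max 56.4
scene green [270.8 157.4] [266 152  11  11  93] [451.7  33.8  82. ] cloud top [450.5  36.2  85.2] max 86.1
```

View pics/crop1.png

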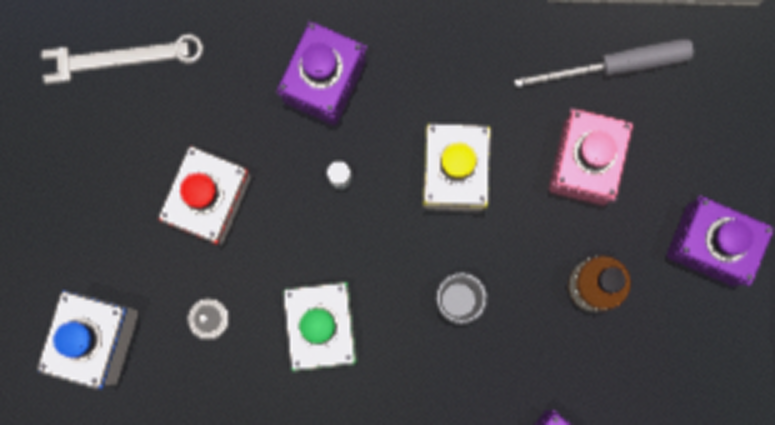

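Targets: red (169,166), yellow (273,154) and blue (119,226) in the top view. These have white bodies with the matching cap colour. The pink (328,150) and purple (218,117), (381,186), (312,276) boxes are look-alikes. Two views agree within 4 mm, and the heights match 79/91/103 mm.

```bash
cat > go.py <<'E'
import sys,numpy as np
from scipy.spatial.transform import Rotation as Ro
from cell import sensors
s=sensors.state();M=Ro.from_euler('xyz',s["tcp_rot"]).as_matrix()
print("t",round(s["t"],2),"pos",s["eef_pos"].round(1),"op",round(s["opening"],3),"F",s["ft_force"].round(2))
if len(sys.argv)<3: print(M.round(4))
for a in sys.argv[1:]:
    T=np.array(eval(a));print(a,"tool shift",(M.T@(T-s["eef_pos"])).round(1))
# turn making tool x straight down
print("turn",(Ro.from_matrix(M.T)).apply(np.cross(M[:,0],[0,0,-1])).round(4))
E
python3 go.py "(588,161,140)"
```

```text
t 0.1 pos [188.6 595.6 188.2] op 1.0 F [-0.18 -0.38  0.96]
[[-4.000e-04  3.020e-01  9.533e-01]
 [-9.000e-04  9.533e-01 -3.020e-01]
 [-1.000e+00 -1.000e-03 -1.000e-04]]
(588,161,140) tool shift [  48.5 -293.6  512. ]
turn [ 0.     -0.0001  0.001 ]
```

Call:
servo_tool:
  steps: "0 -18 32 0 0 0 0;0 -18 32 0 0 0 0;0 -18 32 0 0 0 0;0 -18 32 0 0 0 0;0 -18 32 0 0 0 0;0 -18 32 0 0 0 0;0 -18 32 0 0 0 0;0 -18 32 0 0 0 0"

```text
t: 0.9
eef_pos: [392.5, 375.4, 185.6]
tcp_rot: [-1.99, 1.566, -2.289]
ft_force: [-0.2, -0.6, 0.2]
opening: 0.382
```

```bash
python3 go.py "(588,161,140)"
```

```text
t 0.9 pos [392.5 375.4 185.6] op 0.382 F [-0.22 -0.57  0.16]
[[-0.0034  0.2953  0.9554]
 [-0.0039  0.9554 -0.2953]
 [-1.     -0.0047 -0.0021]]
(588,161,140) tool shift [  45.7 -146.9  250.2]
turn [-0.     -0.0021  0.0047]
```

Call:
servo_tool:
  steps: "5 -20 34 0 0 0 0;5 -20 34 0 0 0 0;5 -20 34 0 0 0 0;5 -20 34 0 0 0 0;5 -20 34 0 0 0 0;5 -20 34 0 0 0 0;5 -15 25 0 0 0 0;0 0 0 0 0 0 0"

```text
t: 1.7
eef_pos: [579.3, 165.8, 147.4]
tcp_rot: [-2.166, 1.563, -2.47]
ft_force: [-0.3, -0.7, -0.1]
opening: 0.009
```

```bash
python3 go.py "(588,161,110)"
```

```text
t 1.7 pos [579.3 165.8 147.4] op 0.009 F [-0.31 -0.72 -0.07]
[[-0.0057  0.2988  0.9543]
 [-0.0046  0.9543 -0.2988]
 [-1.     -0.0061 -0.0041]]
(588,161,110) tool shift [37.4 -1.8  9.9]
turn [ 0.     -0.0041  0.0061]
```

Call:
servo_tool:
  steps: "8 -1 5 0 -0.004 0.006 0;8 -1 5 0 0 0 0;8 0 1 0 0 0 0;8 0 0 0 0 0 0;8 0 0 0 0 0 0;8 0 0 0 0 0 0;0 0 0 0 0 0 0;0 0 0 0 0 0 0"

```text
t: 2.5
eef_pos: [587.1, 163.3, 94.2]
tcp_rot: [-2.973, 1.568, 3.009]
ft_force: [-0.7, 0.2, -0.7]
opening: 0.007
```

```bash
python3 go.py "(588,161,79)"
python3 - <<'E'
from cell import *
from cell import sensors, read_camera
import cv2
p,d=read_camera("scene");cv2.imwrite("pics/s1.png",cv2.resize(p[100:260,230:430],None,fx=3.5,fy=3.5,interpolation=2))
E
```

```text
t 2.5 pos [587.1 163.3  94.2] op 0.007 F [-0.73  0.18 -0.68]
[[-2.600e-03  2.958e-01  9.553e-01]
 [ 3.000e-04  9.553e-01 -2.958e-01]
 [-1.000e+00 -4.000e-04 -2.600e-03]]
(588,161,79) tool shift [15.2 -1.9  1.6]
turn [ 0.     -0.0026  0.0004]
```

View pics/s1.png

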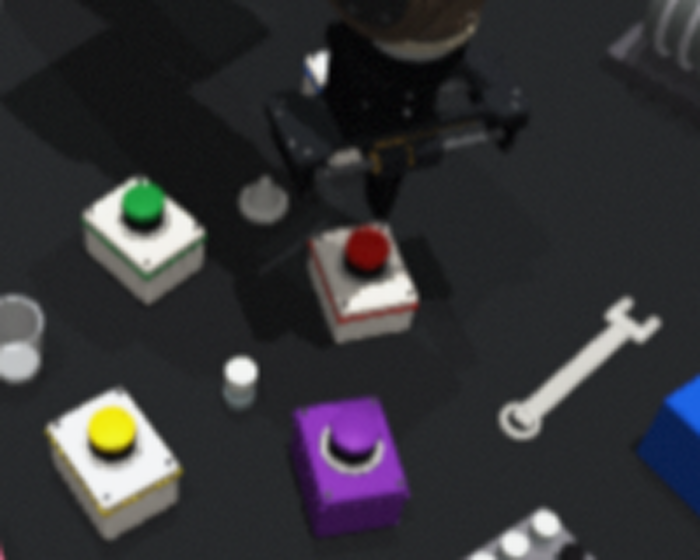

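Run:
```python
from h import *
from cell import sensors, read_camera
p0=sensors.state()["eef_pos"]
for n in("scene","top"):
    p,d=read_camera(n);np.savez(f"pics/{n}1.npz",p=p,d=d)
    _,_,K,R,t=load(n)
    c=K@(R@p0+t);print(n,(c[:2]/c[2]).round(1))
    W=cloud(d,K,R,t)
    m=(np.hypot(W[...,0]-587,W[...,1]-163)<45)&(W[...,2]>84)&(d>0)
    if n=="scene":
        X=W[m];b=X[X[:,2]<135]
        for z in range(84,150,8):
            q=X[(X[:,2]>=z)&(X[:,2]<z+8)]
            if len(q):print(z,len(q),q.mean(0).round(1),q.min(0).round(0),q.max(0).round(0))
        q=np.clip(p.astype(float)*2.5,0,255).astype(np.uint8)[130:200,295:375]
        cv2.imwrite("pics/s2.png",cv2.resize(q,None,fx=8,fy=8,interpolation=0))
```

```text
scene [335.7 165.4]
116 7 [588.9 159.6 120. ] [576. 156. 118.] [599. 162. 123.]
124 11 [597.3 158.1 127.7] [590. 154. 124.] [602. 163. 131.]
132 16 [593.7 158.3 136.5] [578. 152. 133.] [602. 168. 140.]
140 17 [593.7 157.6 143.3] [577. 151. 140.] [601. 166. 147.]
148 19 [594.5 157.3 152. ] [576. 151. 148.] [601. 168. 156.]
top [166.7 164.7]
```

View pics/s2.png

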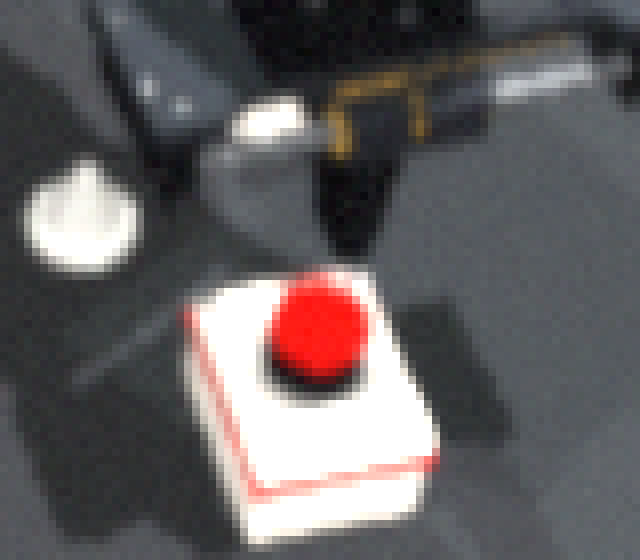

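Run:
```python
from h import *
from cell import sensors, read_camera,get_calibration
p0=sensors.state()["eef_pos"];c=get_calibration("wrist");K,R,t=[np.array(c[k]) for k in("mtx","R","t")]
p,d=read_camera("wrist");np.savez("pics/wrist1.npz",p=p,d=d,K=K,R=R,t=t)
for X in(p0,(588,161,79),(588,161,50),p0+[0,0,20]):
    q=K@(R@np.array(X)+t);print(X,(q[:2]/q[2]).round(1),q[2].round(1))
print("cam",-R.T@t,R[2])
cv2.imwrite("pics/w1.png",np.clip(p*1.5,0,255).astype(np.uint8))
p=np.load("pics/top1.npz")["p"];cv2.imwrite("pics/t1.png",cv2.resize(np.clip(p*2.0,0,255).astype(np.uint8)[110:260,80:260],None,fx=4,fy=4,interpolation=0))
```

```text
[587.31260449 163.17666592  94.60287407] [251.3 221.1] 207.6
(588, 161, 79) [248.5 214.9] 223.0
(588, 161, 50) [248.9 202.3] 251.1
[587.31260449 163.17666592 114.60287407] [251.2 233.4] 188.3
cam [518.80131244 184.76386803 290.42729865] [ 0.2418246  -0.07424265 -0.96747552]
```

View pics/w1.png

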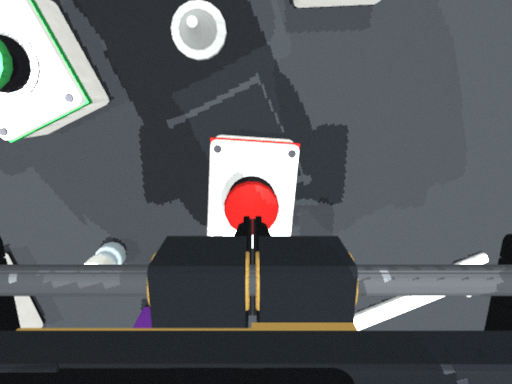

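View pics/t1.png

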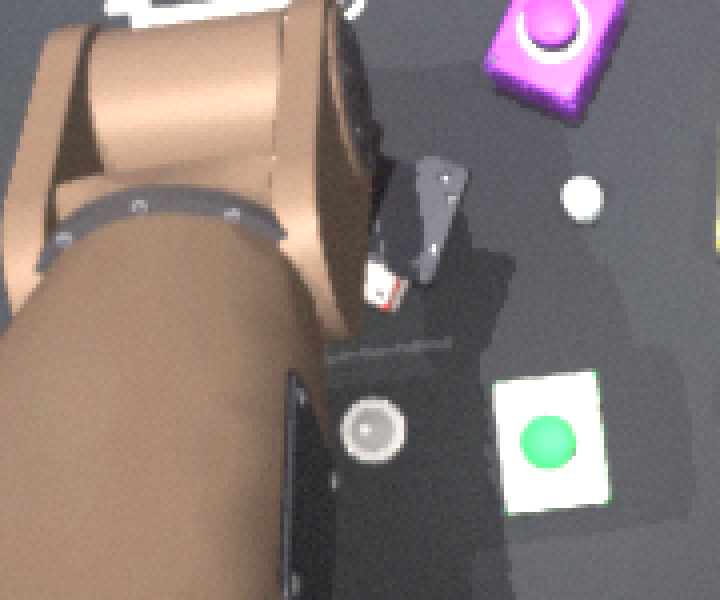

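Run:
```python
from h import *
_,_,K,R,t=load("scene");a=np.load("pics/scene1.npz");p,d=a["p"],a["d"]
W=cloud(d,K,R,t)
print(W[156:174,330:344,2].round(0).astype(int))
print(p[156:174,330:344].max(-1))
for u,v in((338.4,162.3),(337,166),(334.5,170.6)):
  print(u,v,[ray(u,v,z,K,R,t).round(0) for z in(79,94,104,118)])
w=np.load("pics/wrist1.npz");print(w["K"])
cv2.imwrite("pics/w2.png",cv2.resize(np.clip(w["p"]*1.5,0,255).astype(np.uint8)[165:265,195:315],None,fx=6,fy=6,interpolation=0))
Ww=cloud(w["d"],w["K"],w["R"],w["t"])
print(Ww[200:236:2,240:270:2,2].round(0).astype(int))
```

```text
[[ -1   1  -3   4   1 138 143 151 154 149 147 150 145  -1]
 [  1  -2  -1  -3 120 134 141 148 145 144 142 145 142  -1]
 [ -2  -1  -1  -1  -1 123 135 143 143 140 140 138 136   0]
 [ -3  -4  -1   0 948 119 131 141 138 138 139 135  -4  -3]
 [ -2   4   2  -3  -2   2 124 135 133 130 129 133  -3  -1]
 [ -1   0  -4   1  -2  -1 118 129 131 127 127   0  -3  -2]
 [  0   2   1  -4   1   2  -1 126 126 121 125  -1   2  -1]
 [  2  -1  -1  -1  -2  -1   0 119 121   2  -2  -3  -2  -1]
 [ -1   0  -3  -1  -2   1  48  46  49  51  -1  -2  -3   0]
 [  0  50  49  76  78  75  51  46  53  50  50   1  -1  -2]
 [ 49  79  77  80  77  80  77  78  78  49  50   0   0  -2]
 [ 78  79  82  76  79  77  78  77  76  79  48  47  -3   1]
 [ 78  79  80  79  80  80  78  79  77  78  75  49   1  -1]
 [ 77  78  78  76  81  80  77  77  78  79  78  49  -2   1]
 [ 78  78  75  77  77  77  74  78  77  77  77  74  49  -1]
 [ 76  77  78  79  76  75  78  79  78  77  77  73  50   2]
 [ 77  76  78  83  81  78  78  80  76  80  76  71  50  45]
 [ 80  78  78  74  78  76  79  76  80  76  76  49  46  48]]
[[ 37  38  38  35  24   8   7  10   9
[... 1946 characters left out ...]
8  79]
 [ 79  80  79  78  79  79  77  79  80  79  79  79  78  79  78]
 [ 79  78  79  77  79  79  78  78  78  78  77  79  78  79  80]
 [ 78  78 123 122 123  78  78  79 123 124 123  78  78  78  79]
 [ 78  79 126 126 126 122 121 123 126 125 126  79  79  79  78]
 [ 79  78 129 129 128 124 125 124 129 129 129  80  79  79  78]
 [131 132 132 132 133 128 127 128 132 131 133 131 133  78  78]
 [133 135 135 135 135 131 130 130 135 135 135 134 135 134  77]
 [137 137 137 137 137 134 133 133 137 137 136 137 136 138  78]
 [140 140 139 139 140 138 136 137 138 139 140 140 141 139 140]
 [143 143 142 143 142 139 139 139 139 143 142 143 143 143 143]
 [144 145 145 144 145 141 141 141 141 144 145 145 146 146 145]]
```

View pics/w2.png

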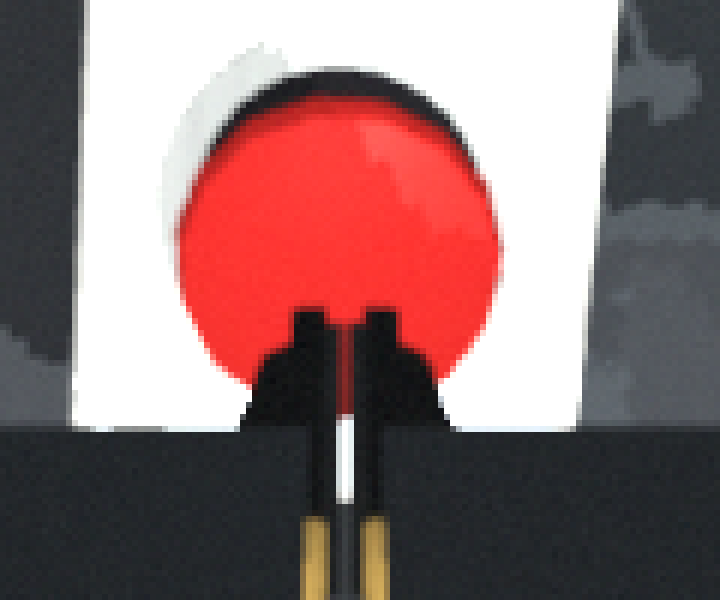

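The depth shows the visible fingertips about 25 mm above the reported TCP height, though laterally they are centred on the cap. I'll descend in small steps and watch the force.

Call:
servo_tool:
  steps: "4 0 0 0 0 0 0;4 0 0 0 0 0 0;3 0 0 0 0 0 0;2 0 0 0 0 0 0;2 0 0 0 0 0 0;2 0 0 0 0 0 0;0 0 0 0 0 0 0;0 0 0 0 0 0 0"

```text
t: 3.5
eef_pos: [587.6, 163.0, 76.6]
tcp_rot: [2.916, 1.57, 2.615]
ft_force: [-0.7, -0.2, -0.2]
opening: 0.002
```

```bash
python3 go.py "(588,161,79)"
```

```text
t 3.5 pos [587.6 163.   76.6] op 0.002 F [-0.74 -0.17 -0.2 ]
[[-1.000e-03  2.963e-01  9.551e-01]
 [ 6.000e-04  9.551e-01 -2.963e-01]
 [-1.000e+00  3.000e-04 -1.200e-03]]
(588,161,79) tool shift [-2.4 -1.8  1. ]
turn [ 0.     -0.0012 -0.0003]
```

Call:
servo_tool:
  steps: "3 0 0 0 0 0 0;3 0 0 0 0 0 0;3 0 0 0 0 0 0;2 0 0 0 0 0 0;2 0 0 0 0 0 0;2 0 0 0 0 0 0;0 0 0 0 0 0 0;0 0 0 0 0 0 0"

```text
t: 4.3
eef_pos: [587.6, 163.0, 60.2]
tcp_rot: [2.876, 1.57, 2.575]
ft_force: [0.8, -0.9, 0.3]
opening: 0.004
```

```bash
python3 go.py "(588,161,79)"
python3 - <<'E'
from h import *
from cell import sensors, read_camera,get_calibration
c=get_calibration("wrist");K,R,t=[np.array(c[k]) for k in("mtx","R","t")]
p,d=read_camera("wrist");W=cloud(d,K,R,t)
hh=cv2.cvtColor(p,cv2.COLOR_BGR2HSV);m=((hh[...,0]<8)|(hh[...,0]>174))&(hh[...,1]>150)&(hh[...,2]>60)&(W[...,2]>60)
print("cap top z",np.median(W[m],0).round(1),W[m].min(0).round(0),W[m].max(0).round(0))
m=(abs(np.arange(512)-253)<8)[None]&(W[...,2]>84)&(W[...,2]<110);print("tip",np.median(W[m],0).round(1),np.percentile(W[m][:,2],1))
cv2.imwrite("pics/w3.png",cv2.resize(np.clip(p*1.5,0,255).astype(np.uint8)[145:265,195:315],None,fx=5,fy=5,interpolation=0))
E
```

```text
t 4.3 pos [587.6 163.   60.2] op 0.004 F [ 0.77 -0.89  0.3 ]
[[-1.000e-03  2.963e-01  9.551e-01]
 [ 6.000e-04  9.551e-01 -2.963e-01]
 [-1.000e+00  3.000e-04 -1.100e-03]]
(588,161,79) tool shift [-18.8  -1.8   1. ]
turn [ 0.     -0.0011 -0.0003]
cap top z [577.2 166.9  77.9] [519. 146.  70.] [595. 185. 256.]
tip [577.2 167.1  98.8] 85.72498004916676
```

View pics/w3.png

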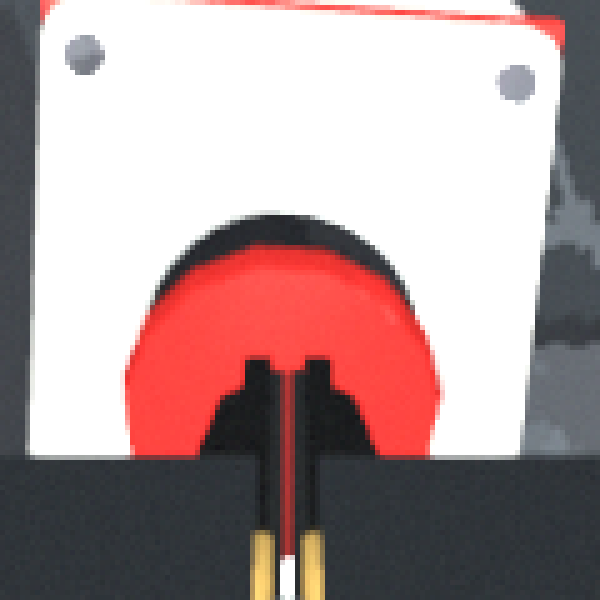

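Call:
servo_tool:
  steps: "2 0 0 0 0 0 0;2 0 0 0 0 0 0;2 0 0 0 0 0 0;2 0 0 0 0 0 0;1 0 0 0 0 0 0;1 0 0 0 0 0 0;0 0 0 0 0 0 0;0 0 0 0 0 0 0"

```text
t: 5.15
eef_pos: [587.8, 163.1, 49.9]
tcp_rot: [2.016, 1.57, 1.715]
ft_force: [-0.0, 0.1, 1.4]
opening: 0.004
```

Call:
servo_tool:
  steps: "1 0 0 0 0 0 0;1 0 0 0 0 0 0;1 0 0 0 0 0 0;1 0 0 0 0 0 0;1 0 0 0 0 0 0;0 0 0 0 0 0 0;0 0 0 0 0 0 0;0 0 0 0 0 0 0"

```text
t: 5.95
eef_pos: [587.9, 163.1, 44.7]
tcp_rot: [1.752, 1.57, 1.451]
ft_force: [-0.5, 0.7, 2.2]
opening: 0.003
```

```bash
python3 go.py "(588,161,79)"
cat > wr.py <<'E'
import sys
from h import *
from cell import sensors, read_camera,get_calibration
c=get_calibration("wrist");K,R,t=[np.array(c[k]) for k in("mtx","R","t")]
p,d=read_camera("wrist");W=cloud(d,K,R,t)
lo,hi,name=int(sys.argv[1]),int(sys.argv[2]),sys.argv[3]
hh=cv2.cvtColor(p,cv2.COLOR_BGR2HSV);m=(hh[...,0]>=lo)&(hh[...,0]<=hi)&(hh[...,1]>150)&(hh[...,2]>60)&(d>0);m[:160]=0;m[236:]=0;m[:,:200]=0;m[:,310:]=0
X=W[m];print("cap z pct",np.percentile(X[:,2],[10,50,90]).round(1),"x",X[:,0].min().round(),X[:,0].max().round(),"y",X[:,1].min().round(),X[:,1].max().round())
cv2.imwrite(f"pics/{name}.png",cv2.resize(np.clip(p*1.5,0,255).astype(np.uint8)[145:265,195:315],None,fx=5,fy=5,interpolation=0))
E
python3 wr.py 0 8 w4
```

```text
t 5.95 pos [587.9 163.1  44.7] op 0.003 F [-0.52  0.66  2.23]
[[ 1.000e-04  2.962e-01  9.551e-01]
 [ 7.000e-04  9.551e-01 -2.962e-01]
 [-1.000e+00  7.000e-04 -1.000e-04]]
(588,161,79) tool shift [-34.3  -1.9   0.7]
turn [ 0.     -0.0001 -0.0007]
cap z pct [64.6 69.  70.5] x 567.0 592.0 y 145.0 182.0
```

View pics/w4.png

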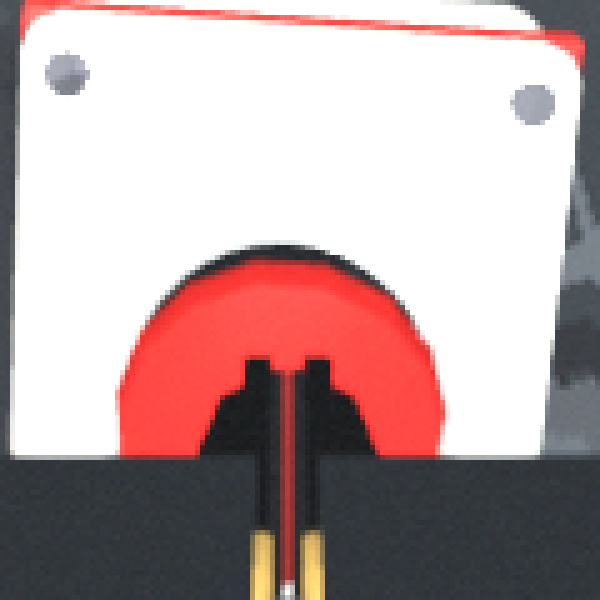

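The cap is moving down under the tips, now at about 70 mm (down 8–9 mm). I'll press on until the overtravel spring is felt.

Call:
servo_tool:
  steps: "1 0 0 0 0 0 0;1 0 0 0 0 0 0;1 0 0 0 0 0 0;0 0 0 0 0 0 0;0 0 0 0 0 0 0;0 0 0 0 0 0 0;0 0 0 0 0 0 0;0 0 0 0 0 0 0"

```text
t: 6.8
eef_pos: [587.9, 163.1, 42.7]
tcp_rot: [1.083, 1.57, 0.782]
ft_force: [-1.7, -0.0, 4.1]
opening: 0.002
```

Call:
servo_tool:
  steps: "2 0 0 0 0 0 0;1 0 0 0 0 0 0;0 0 0 0 0 0 0;0 0 0 0 0 0 0;0 0 0 0 0 0 0;0 0 0 0 0 0 0;0 0 0 0 0 0 0;0 0 0 0 0 0 0"

```text
t: 7.6
eef_pos: [587.9, 163.1, 41.6]
tcp_rot: [0.746, 1.569, 0.445]
ft_force: [-1.4, -0.1, 5.6]
opening: 0.001
```

```bash
python3 wr.py 0 8 w5
```

```text
cap z pct [62.5 65.8 67.3] x 567.0 592.0 y 145.0 182.0
```

Force 5.6 N exceeds 4.5 N, so red is fully down. Next I retract and travel to yellow.

Call:
servo_tool:
  steps: "-8 0 0 0 0 0 0;-15 0 0 0 0 0 0;-20 0 0 0 0 0 0;-20 0 0 0 0 0 0;-10 0 0 0 0 0 0;0 0 0 0 0 0 0;0 0 0 0 0 0 0;0 0 0 0 0 0 0"

```text
t: 8.45
eef_pos: [587.1, 163.0, 116.0]
tcp_rot: [2.486, 1.57, 2.185]
ft_force: [0.3, -1.0, -0.1]
opening: 0.004
```

```bash
python3 go.py "(622.5,-108,105)"; python3 wr.py 0 8 w6
```

```text
t 8.45 pos [587.1 163.  116. ] op 0.004 F [ 0.28 -1.01 -0.07]
[[-4.000e-04  2.961e-01  9.552e-01]
 [ 6.000e-04  9.552e-01 -2.961e-01]
 [-1.000e+00  5.000e-04 -6.000e-04]]
(622.5,-108,105) tool shift [  10.8 -248.3  114. ]
turn [ 0.     -0.0006 -0.0005]
cap z pct [66.4 68.2 69.4] x 567.0 603.0 y 146.0 182.0
```

View pics/w6.png

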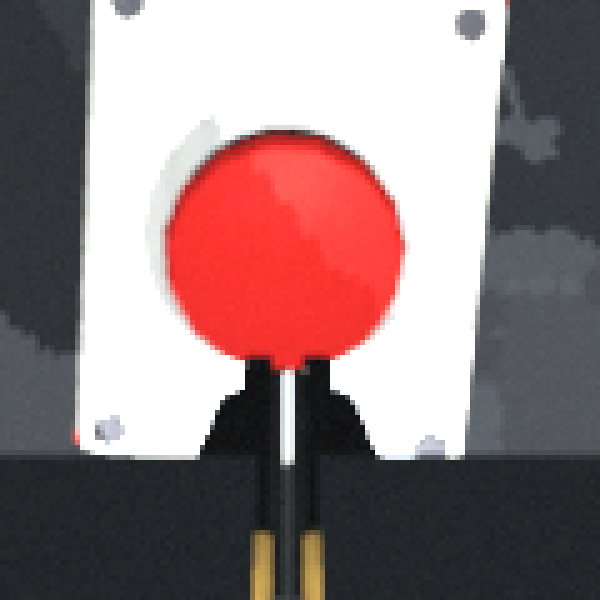

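Red reads 69 mm, which is 10 mm down. On to yellow.

Call:
servo_tool:
  steps: "0 -26 12 0 0 0 0;0 -26 12 0 0 0 0;0 -26 12 0 0 0 0;0 -26 12 0 0 0 0;0 -26 12 0 0 0 0;0 -26 12 0 0 0 0;0 -26 12 0 0 0 0;0 -26 12 0 0 0 0"

```text
t: 9.3
eef_pos: [615.7, -68.8, 108.7]
tcp_rot: [-2.99, 1.56, 2.998]
ft_force: [-0.3, -0.5, -0.5]
opening: 0.007
```

```bash
python3 go.py "(622.5,-107.5,105)"
```

```text
t 9.3 pos [615.7 -68.8 108.7] op 0.007 F [-0.27 -0.52 -0.52]
[[-0.0107  0.2908  0.9567]
 [ 0.0016  0.9568 -0.2908]
 [-0.9999 -0.0016 -0.0107]]
(622.5,-107.5,105) tool shift [  3.6 -35.   17.8]
turn [-0.     -0.0107  0.0016]
```

Call:
servo_tool:
  steps: "0 -12 6 0 -0.01 0 0;0 -12 6 0 0 0 0;0 -8 4 0 0 0 0;0 -3 2 0 0 0 0;0 0 0 0 0 0 0;0 0 0 0 0 0 0;0 0 0 0 0 0 0;0 0 0 0 0 0 0"

```text
t: 10.1
eef_pos: [622.4, -108.9, 106.6]
tcp_rot: [-2.737, 1.567, -3.032]
ft_force: [0.1, -0.2, -0.9]
opening: 0.005
```

```bash
python3 go.py "(622.5,-107.5,105)"; python3 wr.py 22 38 w7
```

```text
t 10.1 pos [ 622.4 -108.9  106.6] op 0.005 F [ 0.08 -0.21 -0.86]
[[-3.600e-03  2.913e-01  9.566e-01]
 [-4.000e-04  9.566e-01 -2.913e-01]
 [-1.000e+00 -1.400e-03 -3.300e-03]]
(622.5,-107.5,105) tool shift [ 1.6  1.4 -0.4]
turn [-0.     -0.0033  0.0014]
cap z pct [87.8 90.2 91.4] x 602.0 636.0 y -125.0 -89.0
```

View pics/w7.png

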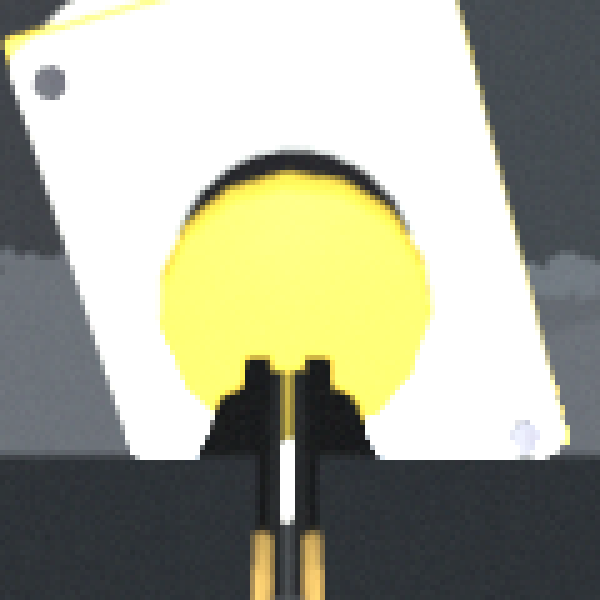

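Call:
servo_tool:
  steps: "6 1 0 0 -0.003 0.001 0;6 1 0 0 0 0 0;6 0 0 0 0 0 0;6 0 0 0 0 0 0;5 0 0 0 0 0 0;4 0 0 0 0 0 0;2 0 0 0 0 0 0;0 0 0 0 0 0 0"

```text
t: 10.95
eef_pos: [622.6, -106.3, 67.6]
tcp_rot: [-2.907, 1.569, 3.082]
ft_force: [-0.6, 0.0, -0.2]
opening: 0.005
```

```bash
python3 go.py "(622,-107.5,66)"; python3 wr.py 22 38 w8
```

```text
t 10.95 pos [ 622.6 -106.3   67.6] op 0.005 F [-0.56  0.01 -0.17]
[[-1.400e-03  2.908e-01  9.568e-01]
 [ 1.000e-04  9.568e-01 -2.908e-01]
 [-1.000e+00 -3.000e-04 -1.400e-03]]
(622,-107.5,66) tool shift [ 1.6 -1.3 -0.3]
turn [ 0.     -0.0014  0.0003]
cap z pct [85.6 89.7 91.2] x 602.0 628.0 y -124.0 -88.0
```

View pics/w8.png

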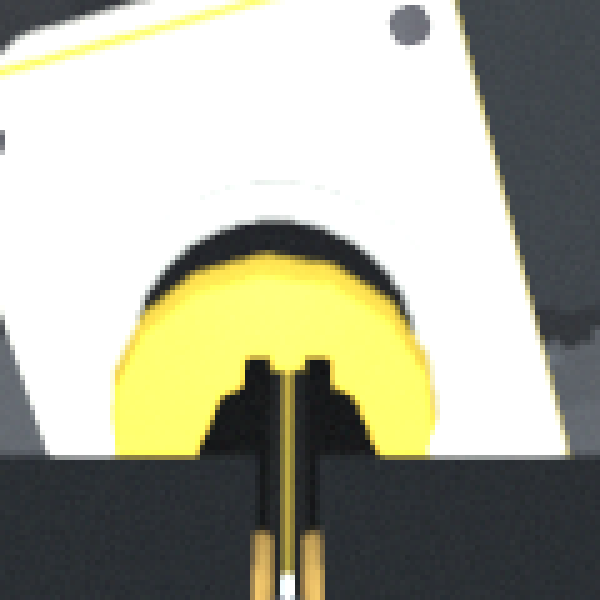

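Call:
servo_tool:
  steps: "0 -1 0 0 0 0 0;2 0 0 0 0 0 0;1.5 0 0 0 0 0 0;1.5 0 0 0 0 0 0;1.5 0 0 0 0 0 0;1.5 0 0 0 0 0 0;1.5 0 0 0 0 0 0;0 0 0 0 0 0 0"

```text
t: 11.8
eef_pos: [622.8, -107.5, 58.9]
tcp_rot: [-0.455, 1.57, -0.75]
ft_force: [-0.0, -0.2, 0.6]
opening: 0.004
```

Call:
servo_tool:
  steps: "1.5 0 0 0 0 0 0;1 0 0 0 0 0 0;1 0 0 0 0 0 0;1 0 0 0 0 0 0;0 0 0 0 0 0 0;0 0 0 0 0 0 0;0 0 0 0 0 0 0;0 0 0 0 0 0 0"

```text
t: 12.6
eef_pos: [622.9, -107.5, 54.9]
tcp_rot: [-0.27, 1.57, -0.565]
ft_force: [-1.3, 0.5, 5.0]
opening: 0.006
```

```bash
python3 wr.py 22 38 w9
```

```text
cap z pct [75.9 79.2 80.6] x 602.0 627.0 y -125.0 -88.0
```

Call:
servo_tool:
  steps: "2 0 0 0 0 0 0;0 0 0 0 0 0 0;0 0 0 0 0 0 0;0 0 0 0 0 0 0;-8 0 0 0 0 0 0;-15 0 0 0 0 0 0;-20 0 0 0 0 0 0;-20 0 0 0 0 0 0"

```text
t: 13.45
eef_pos: [621.9, -107.2, 117.4]
tcp_rot: [-3.001, 1.568, 2.987]
ft_force: [-0.1, 0.6, 0.5]
opening: 0.009
```

```bash
python3 go.py "(431,276,122)"; python3 wr.py 22 38 w10
```

```text
t 13.45 pos [ 621.9 -107.2  117.4] op 0.009 F [-0.13  0.56  0.47]
[[-2.700e-03  2.908e-01  9.568e-01]
 [ 4.000e-04  9.568e-01 -2.908e-01]
 [-1.000e+00 -4.000e-04 -2.700e-03]]
(431,276,122) tool shift [  -3.9  311.2 -294.1]
turn [ 0.     -0.0027  0.0004]
cap z pct [78.2 80.3 81.4] x 602.0 636.0 y -124.0 -89.0
```

View pics/w10.png

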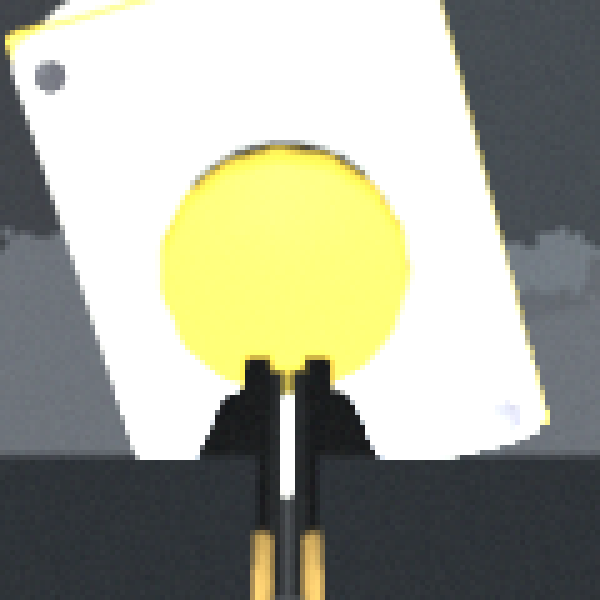

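Yellow reads 81 mm (10 mm down). On to blue.

Call:
servo_tool:
  steps: "-1 22 -21 0 0 0 0;-1 22 -21 0 0 0 0;-1 22 -21 0 0 0 0;-1 22 -21 0 0 0 0;-1 22 -21 0 0 0 0;-1 22 -21 0 0 0 0;-1 22 -21 0 0 0 0;-1 22 -21 0 0 0 0"

```text
t: 14.3
eef_pos: [513.0, 113.8, 133.8]
tcp_rot: [0.097, 1.559, -0.203]
ft_force: [1.1, 0.7, 0.1]
opening: 0.004
```

```bash
python3 go.py "(431,276,122)"
```

```text
t 14.3 pos [513.  113.8 133.8] op 0.004 F [1.07 0.73 0.08]
[[ 0.0116  0.2959  0.9551]
 [-0.0024  0.9552 -0.2959]
 [-0.9999  0.0011  0.0118]]
(431,276,122) tool shift [  10.5  130.7 -126.4]
turn [-0.      0.0118 -0.0011]
```

Call:
servo_tool:
  steps: "0 22 -21 0 0.01 0 0;0 22 -21 0 0 0 0;0 22 -21 0 0 0 0;0 22 -21 0 0 0 0;0 20 -20 0 0 0 0;0 15 -15 0 0 0 0;0 3 -3 0 0 0 0;0 0 0 0 0 0 0"

```text
t: 15.1
eef_pos: [429.3, 279.2, 138.0]
tcp_rot: [0.663, 1.563, 0.367]
ft_force: [0.7, 0.4, -1.1]
opening: 0.007
```

```bash
python3 go.py "(431,276,115)"; python3 wr.py 105 120 w11
```

```text
t 15.1 pos [429.3 279.2 138. ] op 0.007 F [ 0.75  0.37 -1.12]
[[ 0.0075  0.2921  0.9563]
 [ 0.0029  0.9564 -0.2922]
 [-1.      0.005   0.0064]]
(431,276,115) tool shift [23.  -2.7  2.4]
turn [ 0.      0.0064 -0.005 ]
cap z pct [100.1 102.2 103.4] x 411.0 445.0 y 261.0 296.0
```

View pics/w11.png

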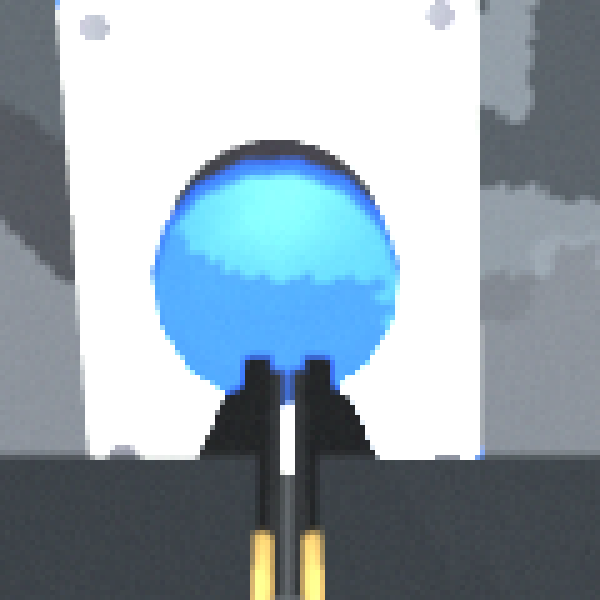

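Call:
servo_tool:
  steps: "8 -1 1 0 0.006 -0.005 0;8 -1 1 0 0 0 0;8 0 0 0 0 0 0;8 0 0 0 0 0 0;8 0 0 0 0 0 0;8 0 0 0 0 0 0;4 0 0 0 0 0 0;0 0 0 0 0 0 0"

```text
t: 15.95
eef_pos: [432.4, 273.0, 80.3]
tcp_rot: [-2.212, 1.568, -2.514]
ft_force: [0.2, -0.3, 0.3]
opening: 0.005
```

```bash
python3 go.py "(430,277,77.5)"; python3 wr.py 105 120 w12
```

```text
t 15.95 pos [432.4 273.   80.3] op 0.005 F [ 0.24 -0.32  0.35]
[[-0.002   0.2968  0.9549]
 [-0.0014  0.9549 -0.2968]
 [-1.     -0.002  -0.0015]]
(430,277,77.5) tool shift [ 2.8  3.2 -3.4]
turn [ 0.     -0.0015  0.002 ]
cap z pct [ 97.9 102.  103.3] x 410.0 439.0 y 261.0 296.0
```

View pics/w12.png

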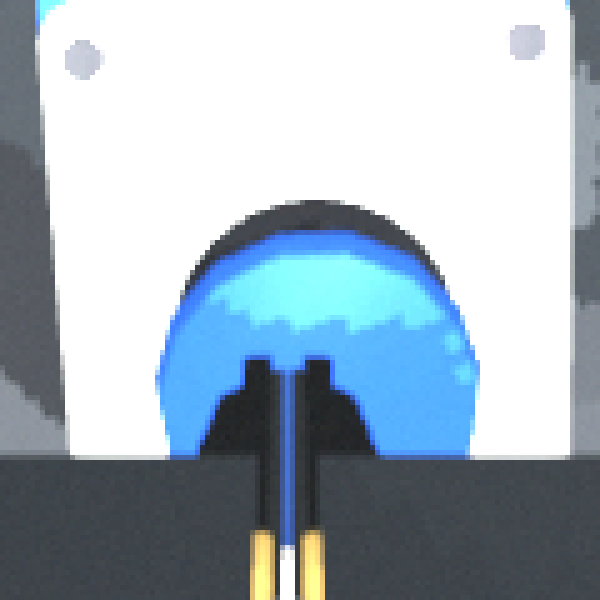

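Laterally off by about 4 mm. I'll correct that first, before contact.

Call:
servo_tool:
  steps: "0 2 -2 0 0 0 0;0 2 -2 0 0 0 0;0 0 0 0 0 0 0;1.5 0 0 0 0 0 0;1.5 0 0 0 0 0 0;1.5 0 0 0 0 0 0;1.5 0 0 0 0 0 0;0 0 0 0 0 0 0"

```text
t: 16.8
eef_pos: [430.0, 279.1, 75.5]
tcp_rot: [0.159, 1.57, -0.141]
ft_force: [0.7, -0.4, 0.2]
opening: 0.005
```

Call:
servo_tool:
  steps: "1.5 0 0 0 0 0 0;1.5 0 0 0 0 0 0;1.5 0 0 0 0 0 0;1.5 0 0 0 0 0 0;0 0 0 0 0 0 0;0 0 0 0 0 0 0;0 0 0 0 0 0 0;0 0 0 0 0 0 0"

```text
t: 17.6
eef_pos: [430.1, 279.1, 69.0]
tcp_rot: [0.329, 1.57, 0.028]
ft_force: [0.1, -0.0, 1.8]
opening: 0.004
```

```bash
python3 go.py "(430,277,65)"; python3 wr.py 105 120 w13
```

```text
t 17.6 pos [430.1 279.1  69. ] op 0.004 F [ 0.08 -0.04  1.81]
[[ 7.000e-04  2.965e-01  9.550e-01]
 [ 0.000e+00  9.550e-01 -2.965e-01]
 [-1.000e+00  2.000e-04  7.000e-04]]
(430,277,65) tool shift [ 4.  -2.   0.5]
turn [-0.      0.0007 -0.0002]
cap z pct [88.4 93.2 94.7] x 410.0 434.0 y 261.0 297.0
```

Blue is about 8–9 mm down. A bit further, until the overtravel spring is felt.

Call:
servo_tool:
  steps: "1.5 0 0 0 0 0 0;1 0 0 0 0 0 0;1 0 0 0 0 0 0;0 0 0 0 0 0 0;0 0 0 0 0 0 0;0 0 0 0 0 0 0;0 0 0 0 0 0 0;0 0 0 0 0 0 0"

```text
t: 18.45
eef_pos: [430.2, 279.1, 66.2]
tcp_rot: [0.537, 1.569, 0.236]
ft_force: [-1.8, 0.6, 5.8]
opening: 0.004
```

Force 5.8 N: fully down. I retract straight up.

Call:
servo_tool:
  steps: "-8 0 0 0 0 0 0;-15 0 0 0 0 0 0;-20 0 0 0 0 0 0;-20 0 0 0 0 0 0;-20 0 0 0 0 0 0;-10 0 0 0 0 0 0;0 0 0 0 0 0 0;0 0 0 0 0 0 0"

```text
t: 19.25
eef_pos: [429.5, 278.6, 163.1]
tcp_rot: [-1.459, 1.57, -1.76]
ft_force: [-0.4, 0.2, -0.0]
opening: 0.001
```

Call:
servo_tool:
  steps: "0 32 -10 0 0 0 0;0 32 -10 0 0 0 0;0 32 -10 0 0 0 0;0 32 -10 0 0 0 0;0 32 -10 0 0 0 0;0 32 -10 0 0 0 0;0 0 0 0 0 0 0;0 0 0 0 0 0 0"

```text
t: 20.05
eef_pos: [426.7, 485.1, 152.2]
tcp_rot: [-2.098, 1.557, -2.401]
ft_force: [0.2, 0.7, -0.5]
opening: 0.004
```

```bash
python3 go.py "(430,277,65)"
python3 - <<'E'
from h import *
from cell import read_camera
hs=dict(red=(0,8),yellow=(24,36),blue=(105,118),green=(50,80))
for n in("top","scene"):
    p0,d0,K,R,t=load(n);p,d=read_camera(n);cv2.imwrite(f"pics/{n}9.png",p)
    for k,(a,b) in hs.items():
        for tag,P,D in(("before",p0,d0),("after",p,d)):
            h=cv2.cvtColor(P,cv2.COLOR_BGR2HSV);W=cloud(D,K,R,t)
            m=(h[...,0]>=a)&(h[...,0]<=b)&(h[...,1]>150)&(h[...,2]>60)&(W[...,0]<680)&(W[...,0]>400)&(abs(W[...,1])<320)&(W[...,2]>63)
            X=W[m];print(n,k,tag,m.sum(),np.median(X,0).round(1) if len(X) else None)
E
```

```text
t 20.05 pos [426.7 485.1 152.2] op 0.004 F [ 0.19  0.75 -0.47]
[[-0.0105  0.2983  0.9544]
 [-0.0096  0.9544 -0.2984]
 [-0.9999 -0.0122 -0.0071]]
(430,277,65) tool shift [  89.2 -196.5   65.9]
turn [-0.     -0.0071  0.0122]
top red before 145 [586.  160.5  78.6]
top red after 139 [587.4 162.   68.6]
top yellow before 143 [ 620.3 -106.8   90.7]
top yellow after 138 [ 620.6 -107.4   80.4]
top blue before 180 [431.7 273.2 102.1]
top blue after 169 [431.7 274.7  91.7]
top green before 132 [449.1  34.1  84. ]
top green after 132 [449.   34.   84.5]
scene red before 111 [590.6 159.1  77.3]
scene red after 91 [590.6 158.9  67.5]
scene yellow before 128 [ 626.4 -109.9   89.4]
scene yellow after 128 [ 625.9 -109.9   79.6]
scene blue before 88 [434.6 274.  100.9]
scene blue after 76 [435.5 271.6  91.2]
scene green before 91 [451.9  32.9  83.2]
scene green after 91 [452.6  32.5  83.2]
```

View pics/top9.png

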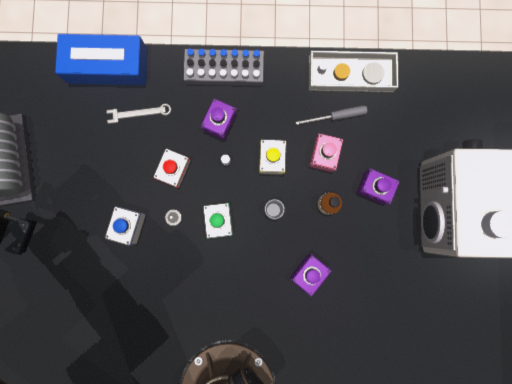

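View pics/scene9.png

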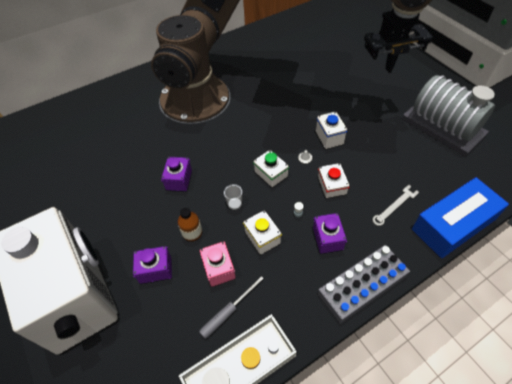

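Both views show the three caps about 10 mm lower and green unchanged. Every box and bystander is at its starting pixel position, and the arm stands clear.

```bash
python3 -c "
from cell import order
print(order.job_done())"
```

```text
the job is handed in; nothing more can be done
None
```

I pressed the red, yellow and blue switches in that order with the shut fingertips, then handed the job in at about 20 s of the 48 s allowed. No verdict was reported.

- **Presses:** each press ended on the overtravel spring. The last readings were 5.6 N for red, 5.0 N for yellow (pushed about 2 mm more before release, force not read) and 5.8 N for blue.
- **Caps:** in both the top and scene views the red, yellow and blue caps stand 9.3 to 10.4 mm lower than at the start. Green is unchanged within 0.5 mm.
- **Boxes and bystanders:** the measured cap positions moved 2.5 mm or less. Nothing else on the bench looks moved, though I judged that by eye from the pictures. The arm was left clear of everything.

**One disagreement:** the visible fingertips, and the height at which they met the caps, were about 25 mm above the reported TCP height. I went by depth images and force rather than by the TCP height alone. Cap positions from the three cameras differed by 2 to 6 mm, so I centred on the wrist view.

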